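# Make up the motorbike and car service kits

### The job

Make up the two oil-service kits from the parts standing about on the bench: the motorbike kit in the tray with three compartments (the short oil filter in the big square compartment, the spark-plug carton lying lengthways in the long compartment and the deep narrow socket in the small square one), and the car kit in the tray with two compartments (the tall oil filter in the big compartment and the drain plug in the small one). Each part sits flat on the floor of its compartment, upright as it stood on the bench. The short wide socket, the grease tin and the bearing belong to no kit, so leave them where they are.

Things in the scene. Friction and masses are not known exactly. Their poses are not given: they have to be found in the camera images.
- short_filter_c (a point): Centre of the short oil filter: dark metal canister with a ribbed crown and a bright ring round the foot, upright cylinder 50 mm in diameter, 46 mm high, loose, up to 0.25 kg; this point is half-way up (23 mm), z up. Grip it in its upper part (fingertips 13 mm or more above its underside): the fingers then stay above the tray walls.
- tall_filter_c (a point): Centre of the tall oil filter: dark metal canister of the same make, upright cylinder 64 mm in diameter, 82 mm high, loose, up to 0.46 kg; this point is half-way up (41 mm), z up. The tallest of the loose parts. Grip it in its upper part (fingertips 13 mm or more above its underside): the fingers then stay above the tray walls.
- deep_socket_c (a point): Centre of the deep (spark-plug) socket: plain steel upright cylinder 26 mm in diameter, 50 mm high, with a dark square hole in the top, loose; this point is half-way up (25 mm), z up. Grip it in its upper part (fingertips 13 mm or more above its underside): the fingers then stay above the tray walls.
- drain_plug_c (a point): Centre of the drain plug: steel screw plug standing on its head, shank up, 42 mm high, loose. From its underside: hexagon head 24 mm across flats, 0 to 10 mm; flange 30 mm in diameter, 10 to 13 mm; threaded shank 16 mm in diameter, 13 to 42 mm. This point: half-way up (21 mm), on the axis, z up. Grip the shank, fingertips 15 mm or more above the underside, clear of tray walls.
- carton_c (a point): Centre of the spark-plug carton: closed plain cardboard box, lying, 84 mm long (its x axis), 30 mm wide (y), 36 mm high (z up), loose; this point is half-way up (18 mm). Grip it across the 30 mm width in its upper part (fingertips 13 mm or more above its underside) so that the fingers stay above the tray walls.
- tray3: Motorbike tray, three compartments: shallow grey tray, black floors, fixed, 116 (x) by 202 (y) mm, 12 mm high; floors 3 mm above bench. Origin: centre of underside, z up, yaw within 12 deg of world axes. Compartments in tray axes, centre (x, y), inside size x by y, mm: big square (15, 58), 78 by 78; long (-27, -41), 54 by 112; small square (29, -71), 50 by 52. The rest is solid, 12 mm high.
- tray2: Car tray, two compartments: shallow grey tray, black floors, fixed, 116 (x) by 170 (y) mm, 12 mm high; floors 3 mm above bench. Origin: centre of underside, z up, yaw within 12 deg of world axes. Compartments in tray axes, centre (x, y), inside size x by y, mm: big (8, 35), 92 by 92; small (26, -53), 56 by 56. The rest is solid, 12 mm high.
- short_socket_c (a point): Centre of the short wide socket, not part of any kit, to be left alone: plain steel upright cylinder 38 mm in diameter, 32 mm high, dark square hole in the top, loose; this point is half-way up (16 mm).
- tin_c (a point): Centre of the grease tin, not part of any kit, to be left alone: round aluminium tin with a paper disc on its lid, 62 mm in diameter, 36 mm high, loose; this point is half-way up (18 mm).
- bearing_c (a point): Centre of the bearing, not part of any kit, to be left alone: flat steel ring lying on the bench, 52 mm outside and 25 mm inside diameter, 15 mm high, loose; this point is half-way up (7.5 mm).
Not all that is in view belongs to the job. Of the things that look like the part that bears carton_c, the smallest one is meant. Leave any green look-alike of the tray2 alone.

How it is judged:
At the end, for the whole second after the job is handed in: Each part rests at the bottom of its own compartment (height within 4 mm), inside its walls (centre within 14 to 16 mm along each tray axis), upright within 0.1 rad (and carton lengthways within 0.35 rad), at rest; short socket, tin and bearing within 25 mm of their starts (x of short_filter_c in the frame of tray3 between -0.001 and 0.031 m and y of short_filter_c in the frame of tray3 between 0.042 and 0.074 m and z of short_filter_c in the frame of tray3 between 0.022 and 0.03 m and linear speed of each of short_filter, carton, deep_socket, tall_filter, drain_plug below 0.02 m/s and angle between each of short_filter_c, carton_c, deep_socket_c, tall_filter_c, drain_plug_c's own z axis and vertical below 0.1 rad and x of carton_c in the frame of tray3 between -0.041 and -0.013 m and y of carton_c in the frame of tray3 between -0.057 and -0.025 m and z of carton_c in the frame of tray3 between 0.017 and 0.025 m and angle between the x axis of carton_c and the y axis of tray3, either way round below 0.35 rad and x of deep_socket_c in the frame of tray3 between 0.015 and 0.043 m and y of deep_socket_c in the frame of tray3 between -0.086 and -0.056 m and z of deep_socket_c in the frame of tray3 between 0.024 and 0.032 m and x of tall_filter_c in the frame of tray2 between -0.008 and 0.024 m and y of tall_filter_c in the frame of tray2 between 0.019 and 0.051 m and z of tall_filter_c in the frame of tray2 between 0.04 and 0.048 m and x of drain_plug_c in the frame of tray2 between 0.011 and 0.041 m and y of drain_plug_c in the frame of tray2 between -0.068 and -0.038 m and z of drain_plug_c in the frame of tray2 between 0.02 and 0.028 m and distance of each of short_socket_c, tin_c, bearing_c from where it was at the start of the episode below 0.025 m); the robot touches nothing.
It fails at once if the short socket is pushed away or carried off (more than 40 mm) (distance of short_socket_c from where it was at the start of the episode above 0.04 m).
It fails at once if the grease tin is pushed away or carried off (more than 40 mm) (distance of tin_c from where it was at the start of the episode above 0.04 m).
It fails at once if the bearing is pushed away or carried off (more than 40 mm) (distance of bearing_c from where it was at the start of the episode above 0.04 m).
It also fails if it takes over 118 s, if anything falls off the work surface, if the arm or the gripper's body presses on something with over 40 N, if the wrist force passes 120 N, or if a joint passes its speed limit or range.

### The arm

A 6-joint arm with a two-finger parallel gripper is mounted at the origin on the work surface. World frame = base frame: x ahead of the robot, y to its left, z up, the work surface at z = 0. Lengths are in m, angles in rad, forces in N, time in s.
With the tool pointing down it reaches from about 0.35 to 0.975 m from the base axis. Payload 4.9 kg.
Tool frame: the origin (TCP) lies at the very end of the fingers, on their centre line; the grasp point (between the pads) lies 19 mm behind it; z points along the fingers, y is the line along which they close (so a half turn about z gives the same grasp; the last joint's range is limited). The gripper opens to 85 mm and grips with 20 to 120 N. Pads are 22 mm wide; open, the fingers measure 114 mm over their backs; the gripper's body (76 mm by 85 mm) begins 54 mm behind the grasp point. The pads swing forward as they close: fully open they stand 13 mm farther back than shut.
Start: joints at [-0.119, 0.053, 1.613, -0, 1.476, -0.119], TCP at [0.625, 0, 0.231] pointing down, gripper open.
Joint ranges: [-3.01, 3.01], [-1.01, 2.22], [0.06, 2.58], [-1.02, 4.17], [0.09, 2.62], [-3.14, 3.14]. Speed limits (rad/s): [2.57, 2.57, 3.14, 3.14, 3.14, 3.14].

### API

Orientations are given as a rotation vector (axis times angle).
In Python, from station import * gives the robot as it stands.
- The arm moves only by the shell command python3 -m crank 'ROWS' [OPENING] [FORCE]. ROWS is JSON, a list of rows, each an object with "offset": the shift along the tool's x, y, z in m, a list of three; "twist": the turn, a rotation vector about the tool's x, y, z in degrees, a list of three. In form: [{"offset": [x, y, z], "twist": [rx, ry, rz]}, ...]. A call has 1 to 20 rows; each row is the pose to reach, as a shift and turn from the pose commanded when the call began, along the tool's axes at that moment; what a row does not reach only later rows make up. A row lasts 1/8 s, in which the tool goes at most 62.5 mm and 10.7 degrees, less where a joint would pass 70% of its speed; a pose out of reach is approached as far as the arm can. A call with a gripper value outside its range is refused whole. OPENING is the opening, from 0 (shut) to 1 (fully open), set as the call begins (- or left out, the last holds). The fingers move at their own pace and stop on an object; FORCE is the grip in N (left out, the last holds). Time passes only in rows, so rows that repeat a pose let the fingers close. It gives the time, the measured TCP pose, the force, the opening and the grip force at its end, in the units of the state.
- get_obs(): the state, without advancing time (a new reading comes with each control period).
- get_image(name): name is "scene" or "side" or "wrist"; returns the picture (420x560x3 uint8, red, green, blue); there is no depth.
- get_calibration(name): a dict with "intrinsics" (3x3 intrinsics, pixels), "world_from_camera" (4x4, takes a point from camera to world coordinates); the wrist camera has in their place "tool_from_camera" (4x4, takes a point from camera to tool coordinates, whose origin is the TCP and whose axes are the flange's). Camera axes: x right, y up, looking along -z (the intrinsics and any distortion apply to the point x, -y, -z); pixel columns grow to the right and rows downward; lengths in m; the calibration is good to about 2 mm. A picture is of the moment at which its call begins: read the wrist's pose just before it. get_calibration takes no time and is no camera call.
- finish_job(): hands the job in; it is judged then, once.
Trained networks look in the newest picture that a camera, given by its name, has taken for a name from the list of things; names that differ only in an ending like _2 or _b are one class to them, and where a whole thing is asked for, a point or a joint stands for the part that bears it (a point fixed in the world has none). Each returns a list of dicts, best first, with "confidence" (0 to 1); they miss things now and then, are a little off and sometimes report something else, mostly with a low value. They report only what shows in the picture. A call takes as long as a camera call. They do not tell look-alikes from the thing itself.
- cut_out(query, camera): "region" (420x560 bool, what is visible of it) and "rect" ([centre column, centre row, width, height] in pixels, round what is visible of it).
The state is a dict: "t": time; "q": joint angles; "dq": joint speeds; "effort": joint torques, N m; "tool_pos": TCP position; "tool_rot": TCP orientation; "contact_force": force on the tool from outside, world axes, zero at the start; "wrist_torque": the same for the moment, N m; "opening": finger opening in m; "grip_force": force on a finger pad.
Only numpy, scipy, OpenCV 4.12 (cv2) and the standard library are available. Lean on these libraries where they do the work, as an engineer would, in place of code of your own. Each camera call takes 0.05 s, during which the arm holds its last target. There are 200 camera calls.

## Working session

There is one attempt and no reset: what is moved stays moved. The work goes in short steps, Python scripts to look and compute and a shell command to move; the robot and the scene stay as the last step left them, time stands still between calls to the robot, and variables do not carry over. Pictures are saved under pics/ and viewed, at most 14 in all, crops included, and the job is handed in when it is done.

```bash
mkdir -p pics; ls; python3 - <<'E'
from station import *
import cv2,numpy as np
o=get_obs();print(o['t'],o['tool_pos'],o['tool_rot'],o['opening'])
for n in("scene","side"):
    cv2.imwrite(f"pics/{n}0.png",cv2.resize(get_image(n)[:,:,::-1],(800,600)))
    c=get_calibration(n);print(n,np.round(c['intrinsics'],1).tolist(),np.round(c['world_from_camera'],3).tolist(),c.keys())
c=get_calibration("wrist");print(c)
E
```

```text
pics
0.0 [6.24365372e-01 7.97600519e-05 2.30063076e-01] [-2.22029557e+00 -2.22031259e+00  1.95278024e-03] 0.08541129955399156
scene [[530.9, 0.0, 286.5], [0.0, 530.9, 217.7], [0.0, 0.0, 1.0]] [[0.424, -0.469, 0.775, 1.494], [0.906, 0.236, -0.352, -0.386], [-0.018, 0.851, 0.525, 0.74], [0.0, 0.0, 0.0, 1.0]] dict_keys(['intrinsics', 'world_from_camera'])
side [[513.3, 0.0, 281.3], [0.0, 513.3, 216.0], [0.0, 0.0, 1.0]] [[-0.72, 0.367, -0.589, -0.232], [-0.694, -0.383, 0.61, 0.815], [-0.002, 0.847, 0.531, 0.695], [0.0, 0.0, 0.0, 1.0]] dict_keys(['intrinsics', 'world_from_camera'])
{'intrinsics': array([[357.53510474,   0.        , 274.18475779],
       [  0.        , 357.53510474, 206.42169054],
       [  0.        ,   0.        ,   1.        ]]), 'tool_from_camera': array([[-1.71691416e-05,  9.55346250e-01,  2.95488651e-01,
         7.60180559e-02],
       [ 9.99999924e-01,  1.31410876e-04, -3.66761114e-04,
        -7.45067069e-04],
       [-3.89214278e-04,  2.95488623e-01, -9.55346179e-01,
        -1.42346036e-01],
       [ 0.00000000e+00,  0.00000000e+00,  0.00000000e+00,
         1.00000000e+00]])}
```

View pics/scene0.png

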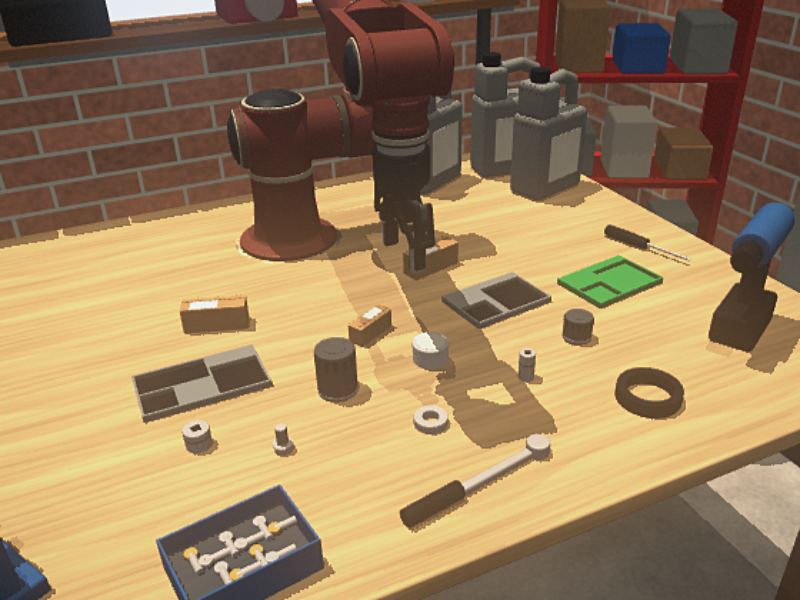

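View pics/side0.png

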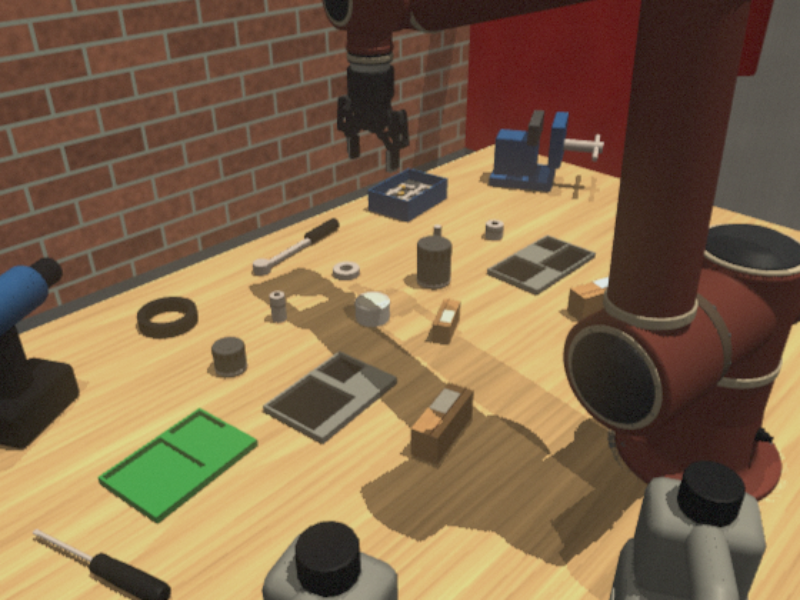

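The scene picture shows tray3 at (200,380) and tray2 at (497,298), with the green look-alike at (610,280). The smallest carton is at (370,325). The tall filter is at (335,370), the short one at (578,326), the deep socket at (527,365) and the drain plug at (282,440). The side picture agrees, but there the tall filter hides part of the drain plug.

```bash
cat > h.py <<'E'
from station import *
import numpy as np, cv2
from scipy.optimize import least_squares
from scipy.spatial.transform import Rotation as R
def cam(n,o=None):
    c=get_calibration(n)
    if n=="wrist":
        o=o or get_obs(); T=np.eye(4);T[:3,:3]=R.from_rotvec(o['tool_rot']).as_matrix();T[:3,3]=o['tool_pos']
        return c['intrinsics'],T@c['tool_from_camera']
    return c['intrinsics'],c['world_from_camera']
def proj(C,P):
    K,T=C; p=(P-T[:3,3])@T[:3,:3]; p=p*[1,-1,-1]; u=p@K.T; return u[:,:2]/u[:,2:]
a=np.linspace(0,2*np.pi,32,endpoint=False)
def cyl(d,z0,z1): return np.vstack([np.c_[d/2*np.cos(a),d/2*np.sin(a),0*a+z] for z in(z0,z1)])
def box(x,y,h): return np.array([[i*x/2,j*y/2,k] for i in(-1,1) for j in(-1,1) for k in(0,h)])
M=dict(short_filter_c=cyl(.05,0,.046),tall_filter_c=cyl(.064,0,.082),deep_socket_c=cyl(.026,0,.05),
 drain_plug_c=np.vstack([cyl(.0265,0,.01),cyl(.03,.01,.013),cyl(.016,.013,.042)]),carton_c=box(.084,.03,.036),
 tray3=box(.116,.202,.012),tray2=box(.116,.170,.012),short_socket_c=cyl(.038,0,.032),tin_c=cyl(.062,0,.036),bearing_c=cyl(.052,0,.015))
D=np.c_[np.cos(a),np.sin(a)]
def place(m,s):
    c,n=np.cos(s[2]),np.sin(s[2]); return m@np.array([[c,-n,0],[n,c,0],[0,0,1]]).T+[s[0],s[1],0]
def ground(C,uv,z=0.02):
    K,T=C; d=T[:3,:3]@(np.linalg.inv(K)@[*uv,1]*[1,-1,-1]); o=T[:3,3]; return (o+d*(z-o[2])/d[2])[:2]
def pts(reg):
    v,u=np.nonzero(reg); return np.c_[u+0.,v+0.]
def fit(name,views,s0,yaw):
    """views: list of (C, region). support-function fit"""
    obs=[(C,(D@pts(r).T).max(1)+.3) for C,r in views]; m=M[name]
    def f(p):
        s=[p[0],p[1],p[2] if yaw else 0]; q=place(m,s)
        return np.concatenate([(D@proj(C,q).T).max(1)-h for C,h in obs])
    best=None
    for y0 in ([-.6,0,.6,1.2,1.8] if name=="carton_c" else [0]):
        r=least_squares(f,[*s0,y0] if yaw else list(s0),loss='soft_l1',x_scale=[.01,.01,.1][:3 if yaw else 2])
        if best is None or r.cost<best.cost: best=r
    res=f(best.x).reshape(len(views),-1)
    return best.x,np.sqrt((res**2).mean(1))
E
cat > loc.py <<'E'
from h import *
for n in("scene","side"): get_image(n)
for name in M:
    det={}
    for n in("scene","side"):
        C=cam(n)
        det[n]=[(d,ground(C,d['rect'][:2])) for d in cut_out(name,n) if d['confidence']>.25]
        for d,g in det[n]: 
            s,e=fit(name,[(C,d['region'])],g,name in("carton_c","tray2","tray3"))
            print(name,n,round(d['confidence'],2),np.round(d['rect']).tolist(),np.round(s,3),np.round(e,1))
    for d,g in det["scene"]:
        for d2,g2 in det["side"]:
            if np.hypot(*(g-g2))<.06:
                s,e=fit(name,[(cam("scene"),d['region']),(cam("side"),d2['region'])],g,name in("carton_c","tray2","tray3"))
                print("   BOTH",name,np.round(s,4),np.round(e,1))
E
python3 loc.py
```

```text
short_filter_c scene 0.57 [405.0, 228.0, 18.0, 26.0] [0.61  0.335] [0.5]
short_filter_c side 0.93 [162.0, 247.0, 24.0, 28.0] [0.613 0.331] [0.6]
   BOTH short_filter_c [0.6117 0.3323] [0.7 0.8]
tall_filter_c scene 0.91 [235.0, 260.0, 32.0, 47.0] [ 0.564 -0.093] [0.6]
tall_filter_c side 0.62 [303.0, 184.0, 25.0, 35.0] [ 0.566 -0.097] [1.2]
   BOTH tall_filter_c [ 0.5642 -0.0934] [0.6 1.3]
deep_socket_c scene 0.81 [369.0, 255.0, 16.0, 23.0] [0.67  0.192] [0.5]
deep_socket_c scene 0.46 [199.0, 310.0, 16.0, 20.0] [ 0.669 -0.214] [2.]
deep_socket_c side 0.58 [263.0, 216.0, 28.0, 22.0] [0.548 0.08 ] [3.8]
deep_socket_c side 0.53 [197.0, 214.0, 8.0, 18.0] [0.672 0.187] [0.5]
   BOTH deep_socket_c [0.6707 0.19  ] [0.7 0.8]
drain_plug_c scene 0.71 [198.0, 310.0, 14.0, 26.0] [ 0.661 -0.213] [0.6]
carton_c scene 0.82 [151.0, 220.0, 46.0, 26.0] [ 0.282 -0.223 -4.987] [4.5]
carton_c scene 0.65 [301.0, 180.0, 43.0, 29.0] [0.262 0.217 1.419] [4.2]
carton_c scene 0.6 [369.0, 256.0, 12.0, 26.0] [ 0.644  0.209 -0.579] [5.8]
carton_c side 0.93 [310.0, 295.0, 44.0, 54.0] [0.266 0.225 1.601] [6.5]
carton
[... 937 characters left out ...]
0.154] [0.7]
tray2 side 0.82 [231.0, 280.0, 91.0, 65.0] [0.444 0.268 0.133] [0.4]
tray2 side 0.58 [379.0, 186.0, 72.0, 40.0] [ 0.451 -0.284 -0.036] [2.2]
short_socket_c scene 0.77 [138.0, 307.0, 19.0, 25.0] [ 0.599 -0.322] [0.3]
short_socket_c side 0.57 [346.0, 160.0, 14.0, 14.0] [ 0.601 -0.327] [0.5]
   BOTH short_socket_c [ 0.5989 -0.3221] [0.3 0.8]
tin_c scene 0.62 [300.0, 244.0, 23.0, 23.0] [0.554 0.077] [0.6]
tin_c side 0.87 [262.0, 217.0, 23.0, 23.0] [0.557 0.073] [1.]
   BOTH tin_c [0.5551 0.0758] [0.6 1.1]
bearing_c scene 0.86 [302.0, 296.0, 26.0, 19.0] [0.704 0.003] [0.6]
bearing_c side 0.53 [242.0, 189.0, 18.0, 13.0] [ 0.705 -0.001] [0.4]
   BOTH bearing_c [0.7042 0.0018] [0.7 0.6]
```

```bash
cat > w.py <<'E'
import sys
from h import *
o=get_obs();im=get_image("wrist");C=cam("wrist",o)
if '-s' in sys.argv: cv2.imwrite(sys.argv.pop(sys.argv.index('-s')+1),im[:,:,::-1]); sys.argv.remove('-s')
print("t",o['t'],"tcp",np.round(o['tool_pos'],4),"rot",np.round(o['tool_rot'],3),"open",round(o['opening'],4))
for n in sys.argv[1:]:
    for d in cut_out(n,"wrist"):
        if d['confidence']<.3: continue
        s,e=fit(n,[(C,d['region'])],ground(C,d['rect'][:2]),n in("carton_c","tray2","tray3"))
        print(n,round(d['confidence'],2),np.round(d['rect']).tolist(),np.round(s,4),np.round(e,1))
E
python3 -m crank '[{"offset":[-0.05,-0.03,0.0],"twist":[0,0,0]},{"offset":[-0.094,-0.06,0.0],"twist":[0,0,0]},{"offset":[-0.094,-0.06,0.0],"twist":[0,0,0]},{"offset":[-0.094,-0.06,0.0],"twist":[0,0,0]}]' 1 40
python3 w.py -s pics/w1.png tall_filter_c tray3 drain_plug_c carton_c tin_c
```

```text
t: 1.7
tool_pos: [0.5652, -0.0939, 0.2315]
tool_rot: [2.222, 2.221, 0.001]
contact_force: [0.7, 0.8, 1.0]
opening: 0.0852
grip_force: 0.0
t 1.7 tcp [ 0.5652 -0.0939  0.2315] rot [2.222e+00 2.221e+00 1.000e-03] open 0.0852
tall_filter_c 0.91 [275.0, 182.0, 78.0, 83.0] [ 0.5652 -0.0931] [0.4]
tray3 0.8 [176.0, 324.0, 112.0, 153.0] [ 0.4507 -0.2855  0.0028] [11.2]
drain_plug_c 0.78 [361.0, 279.0, 32.0, 33.0] [ 0.6609 -0.2128] [0.7]
carton_c 0.84 [30.0, 290.0, 60.0, 112.0] [ 0.2902 -0.212   1.3995] [11.4]
carton_c 0.67 [134.0, 54.0, 90.0, 107.0] [ 0.4385  0.015  -1.0894] [0.9]
```

View pics/w1.png

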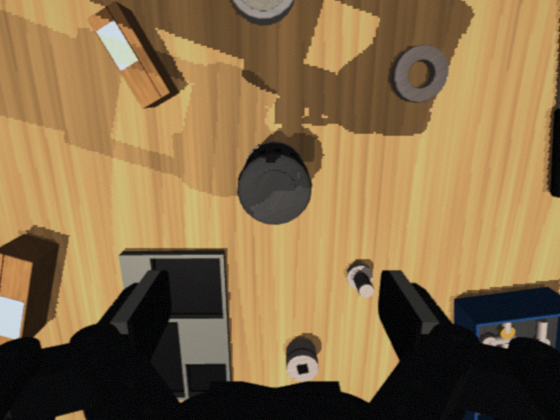

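The wrist picture shows the tall filter at (275,185), centred under the tool. The drain plug is at (361,279) and the small carton at (134,54). I'll descend and grip the tall filter.

```bash
python3 -m crank '[{"offset":[0,0,0.06],"twist":[0,0,0]},{"offset":[0,0,0.12],"twist":[0,0,0]},{"offset":[0,0,0.16],"twist":[0,0,0]},{"offset":[0,0,0.186],"twist":[0,0,0]},{"offset":[0,0,0.186],"twist":[0,0,0]},{"offset":[0,0,0.186],"twist":[0,0,0]}]'
python3 -m crank '[{"offset":[0,0,0],"twist":[0,0,0]},{"offset":[0,0,0],"twist":[0,0,0]},{"offset":[0,0,0],"twist":[0,0,0]},{"offset":[0,0,0],"twist":[0,0,0]},{"offset":[0,0,0],"twist":[0,0,0]},{"offset":[0,0,0],"twist":[0,0,0]}]' 0 60
```

```text
t: 2.75
tool_pos: [0.5661, -0.0941, 0.0467]
tool_rot: [2.22, 2.221, 0.002]
contact_force: [0.5, 0.8, 0.5]
opening: 0.0856
grip_force: 0.0
t: 3.5
tool_pos: [0.5664, -0.0945, 0.0477]
tool_rot: [2.219, 2.22, 0.002]
contact_force: [-0.1, -0.6, 5.7]
opening: 0.0623
grip_force: 67.3
```

```bash
python3 -m crank '[{"offset":[0,0,-0.04],"twist":[0,0,0]},{"offset":[0,0,-0.09],"twist":[0,0,0]},{"offset":[0.03,-0.01,-0.13],"twist":[0,0,0]},{"offset":[0.08,-0.025,-0.13],"twist":[0,0,0]},{"offset":[0.13,-0.04,-0.13],"twist":[0,0,0]},{"offset":[0.18,-0.055,-0.13],"twist":[0,0,0]},{"offset":[0.23,-0.07,-0.13],"twist":[0,0,0]},{"offset":[0.28,-0.085,-0.13],"twist":[0,0,0]},{"offset":[0.33,-0.1,-0.13],"twist":[0,0,0]},{"offset":[0.375,-0.115,-0.13],"twist":[0,0,0]},{"offset":[0.4,-0.12,-0.13],"twist":[0,0,0]},{"offset":[0.4,-0.12,-0.13],"twist":[0,0,0]},{"offset":[0.4,-0.12,-0.13],"twist":[0,0,0]}]'
python3 w.py -s pics/w2.png tray2 tall_filter_c short_filter_c tin_c
```

```text
t: 5.12
tool_pos: [0.4447, 0.3054, 0.1747]
tool_rot: [2.221, 2.221, -0.002]
contact_force: [-0.9, 0.5, -4.9]
opening: 0.0624
grip_force: 67.9
t 5.125 tcp [0.4447 0.3054 0.1747] rot [ 2.221e+00  2.221e+00 -2.000e-03] open 0.0624
tray2 0.81 [333.0, 28.0, 156.0, 52.0] [ 4.885e-01  3.669e-01 -2.000e-04] [79.9]
tray2 0.64 [263.0, 179.0, 144.0, 115.0] [0.441 0.271 0.123] [34.2]
tall_filter_c 0.59 [275.0, 284.0, 179.0, 201.0] [0.4459 0.1883] [51.8]
short_filter_c 0.97 [482.0, 160.0, 89.0, 72.0] [0.6097 0.3329] [1.4]
```

View pics/w2.png

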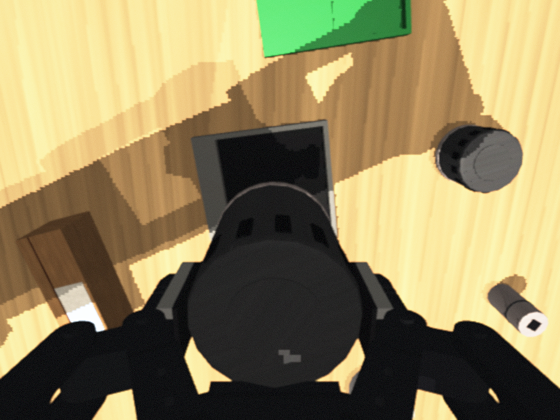

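The picture shows the held filter, with tray2's far edge from (193,138) to (328,121). I'll check those corners against the fit.

```bash
python3 - <<'E'
from h import *
C=cam("wrist")
for uv in((193,138),(328,121)): print(ground(C,uv,.012))
print(place(box(.116,.17,.012),[.442,.270,.122])[[3,7]])
E
```

```text
[0.37610456 0.34732644]
[0.4895297 0.361169 ]
[[0.37408681 0.34730975 0.012     ]
 [0.4892246  0.36142667 0.012     ]]
```

```bash
python3 -m crank '[{"offset":[0,0.001,0.045],"twist":[0,0,0]},{"offset":[0,0.001,0.085],"twist":[0,0,0]},{"offset":[0,0.001,0.11],"twist":[0,0,0]},{"offset":[0,0.001,0.119],"twist":[0,0,0]},{"offset":[0,0.001,0.123],"twist":[0,0,0]},{"offset":[0,0.001,0.124],"twist":[0,0,0]},{"offset":[0,0.001,0.124],"twist":[0,0,0]}]'
```

```text
t: 6.25
tool_pos: [0.4468, 0.3064, 0.0525]
tool_rot: [2.221, 2.221, 0.003]
contact_force: [-0.3, 0.2, -4.1]
opening: 0.0627
grip_force: 68.0
```

```bash
python3 -m crank '[{"offset":[0,0,0.001],"twist":[0,0,0]},{"offset":[0,0,0.002],"twist":[0,0,0]},{"offset":[0,0,0.002],"twist":[0,0,0]}]'
python3 -m crank '[{"offset":[0,0,0],"twist":[0,0,0]},{"offset":[0,0,0],"twist":[0,0,0]},{"offset":[0,0,0],"twist":[0,0,0]},{"offset":[0,0,0],"twist":[0,0,0]},{"offset":[0,0,-0.01],"twist":[0,0,0]},{"offset":[0,0,-0.06],"twist":[0,0,0]},{"offset":[0,0,-0.12],"twist":[0,0,0]},{"offset":[0,0,-0.15],"twist":[0,0,0]},{"offset":[0,0,-0.15],"twist":[0,0,0]},{"offset":[0,0,-0.15],"twist":[0,0,0]}]' 1
python3 w.py tray2 tall_filter_c short_filter_c deep_socket_c tin_c
```

```text
t: 6.62
tool_pos: [0.4465, 0.3064, 0.0507]
tool_rot: [2.221, 2.221, 0.002]
contact_force: [-3.3, -1.2, 5.8]
opening: 0.0624
grip_force: 68.7
t: 7.88
tool_pos: [0.4454, 0.3057, 0.1983]
tool_rot: [-2.221, -2.221, 0.002]
contact_force: [-0.1, -0.1, -0.6]
opening: 0.0852
grip_force: 0.0
t 7.875 tcp [0.4454 0.3057 0.1983] rot [-2.221e+00 -2.221e+00  2.000e-03] open 0.0852
tray2 0.92 [328.0, 31.0, 145.0, 58.0] [ 4.880e-01  3.728e-01 -2.000e-04] [71.9]
tray2 0.57 [266.0, 211.0, 140.0, 182.0] [0.442  0.2707 0.1288] [0.4]
tall_filter_c 0.77 [278.0, 191.0, 90.0, 92.0] [0.4461 0.3066] [0.5]
short_filter_c 0.69 [467.0, 154.0, 78.0, 63.0] [0.6097 0.333 ] [1.3]
tin_c 0.77 [372.0, 376.0, 53.0, 47.0] [0.5531 0.0801] [11.1]
```

```bash
python3 -c "
from h import *
print(ground(cam('scene'),(455,273),.015),ground(cam('scene'),(432,270),.015))"
python3 -m crank '[{"offset":[0.01,0.05,0],"twist":[0,0,0]},{"offset":[0.02,0.1,0],"twist":[0,0,0]},{"offset":[0.027,0.15,0],"twist":[0,0,0]},{"offset":[0.027,0.165,0.0],"twist":[0,0,0]},{"offset":[0.027,0.165,0.0],"twist":[0,0,0]},{"offset":[0.027,0.165,0],"twist":[0,0,0]}]'
python3 w.py short_filter_c
```

```text
[0.80090886 0.33359024] [0.76976657 0.2953748 ]
t: 8.93
tool_pos: [0.6097, 0.333, 0.1992]
tool_rot: [-2.221, -2.222, 0.001]
contact_force: [-1.0, 0.5, 0.3]
opening: 0.0854
grip_force: 0.0
t 8.925 tcp [0.6097 0.333  0.1992] rot [-2.221e+00 -2.222e+00  1.000e-03] open 0.0854
short_filter_c 0.74 [279.0, 185.0, 59.0, 65.0] [0.6104 0.3334] [0.7]
```

Ring clear (x ≥ 0.75). Descend to TCP z ≈ 0.025 and grip.

```bash
python3 -m crank '[{"offset":[0,0.001,0.06],"twist":[0,0,0]},{"offset":[0,0.001,0.12],"twist":[0,0,0]},{"offset":[0,0.001,0.155],"twist":[0,0,0]},{"offset":[0,0.001,0.174],"twist":[0,0,0]},{"offset":[0,0.001,0.174],"twist":[0,0,0]},{"offset":[0,0.001,0.174],"twist":[0,0,0]}]'
python3 -m crank '[{"offset":[0,0,0],"twist":[0,0,0]},{"offset":[0,0,0],"twist":[0,0,0]},{"offset":[0,0,0],"twist":[0,0,0]},{"offset":[0,0,0],"twist":[0,0,0]},{"offset":[0,0,0],"twist":[0,0,0]},{"offset":[0,0,0],"twist":[0,0,0]}]' 0 50
```

```text
t: 9.78
tool_pos: [0.6135, 0.3338, 0.028]
tool_rot: [2.22, 2.221, 0.006]
contact_force: [0.9, 0.4, -0.1]
opening: 0.0853
grip_force: 0.0
t: 10.52
tool_pos: [0.613, 0.3335, 0.0272]
tool_rot: [2.221, 2.221, 0.004]
contact_force: [-0.7, -0.1, 6.4]
opening: 0.048
grip_force: 52.6
```

```bash
python3 - <<'E'
from h import *
vs=[]
for n in("scene","side"):
    get_image(n);C=cam(n)
    for q in("tray3","carton_c"):
        for d in cut_out(q,n):
            g=ground(C,d['rect'][:2])
            s,e=fit(q,[(C,d['region'])],g,True)
            if abs(s[0]-.45)<.06 and s[1]<.05:
                print(q,n,round(d['confidence'],2),s.round(4),e.round(1)); 
                if q=="tray3" and s[1]<-.2: vs.append((C,d['region']))
if vs: print(fit("tray3",vs,(.453,-.29),True))
E
```

```text
tray3 scene 0.57 [ 0.4521 -0.286   0.0086] [0.8]
carton_c scene 0.89 [0.4373 0.0158 2.106 ] [0.7]
tray3 side 0.95 [ 0.453  -0.2921  0.0075] [0.6]
carton_c side 0.73 [0.4404 0.0102 2.0968] [0.9]
(array([ 0.45099029, -0.28702845,  0.01127984]), array([0.91057784, 0.94997462]))
```

```bash
python3 -m crank '[{"offset":[0,0,-0.05],"twist":[0,0,0]},{"offset":[0,0,-0.1],"twist":[0,0,0]},{"offset":[-0.04,-0.01,-0.12],"twist":[0,0,0]},{"offset":[-0.09,-0.023,-0.12],"twist":[0,0,0]},{"offset":[-0.14,-0.036,-0.12],"twist":[0,0,0]},{"offset":[-0.19,-0.049,-0.12],"twist":[0,0,0]},{"offset":[-0.24,-0.062,-0.12],"twist":[0,0,0]},{"offset":[-0.29,-0.075,-0.12],"twist":[0,0,0]},{"offset":[-0.34,-0.088,-0.12],"twist":[0,0,0]},{"offset":[-0.39,-0.1,-0.12],"twist":[0,0,0]},{"offset":[-0.44,-0.113,-0.12],"twist":[0,0,0]},{"offset":[-0.49,-0.126,-0.12],"twist":[0,0,0]},{"offset":[-0.53,-0.137,-0.12],"twist":[0,0,0]},{"offset":[-0.56,-0.145,-0.12],"twist":[0,0,0]},{"offset":[-0.566,-0.146,-0.12],"twist":[0,0,0]},{"offset":[-0.566,-0.146,-0.12],"twist":[0,0,0]},{"offset":[-0.566,-0.146,-0.12],"twist":[0,0,0]}]'
python3 w.py -s pics/w3.png tray3
```

```text
t: 12.95
tool_pos: [0.4661, -0.2319, 0.1449]
tool_rot: [-2.22, -2.222, -0.0]
contact_force: [0.1, 0.6, -2.1]
opening: 0.0487
grip_force: 52.8
t 12.95 tcp [ 0.4661 -0.2319  0.1449] rot [-2.22  -2.222 -0.   ] open 0.0487
tray3 0.74 [255.0, 247.0, 155.0, 225.0] [ 0.4514 -0.2866  0.0109] [3.2]
```

View pics/w3.png

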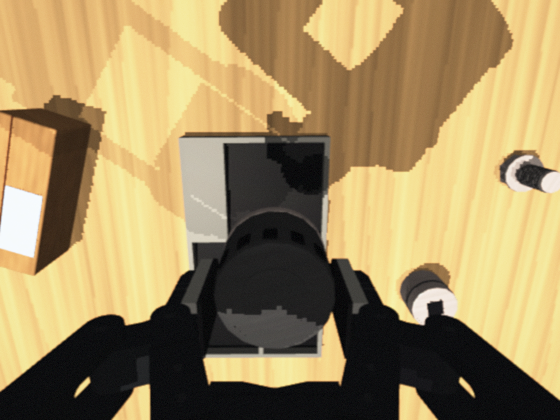

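The picture shows tray3 with corners at (181,137) and (328,137), and the held filter is over the big compartment. Tray3 is at (0.4514, −0.287).

```bash
python3 -m crank '[{"offset":[0.003,0,0.05],"twist":[0,0,0]},{"offset":[0.003,0,0.09],"twist":[0,0,0]},{"offset":[0.003,0,0.107],"twist":[0,0,0]},{"offset":[0.003,0,0.112],"twist":[0,0,0]},{"offset":[0.003,0,0.114],"twist":[0,0,0]},{"offset":[0.003,0,0.115],"twist":[0,0,0]},{"offset":[0.003,0,0.115],"twist":[0,0,0]}]'
```

```text
t: 13.92
tool_pos: [0.4667, -0.2305, 0.0314]
tool_rot: [2.22, 2.22, 0.001]
contact_force: [-0.4, -0.1, -2.7]
opening: 0.0478
grip_force: 52.8
```

```bash
python3 -m crank '[{"offset":[0,0,0.001],"twist":[0,0,0]},{"offset":[0,0,0.002],"twist":[0,0,0]},{"offset":[0,0,0.002],"twist":[0,0,0]}]'
python3 -m crank '[{"offset":[0,0,0],"twist":[0,0,0]},{"offset":[0,0,0],"twist":[0,0,0]},{"offset":[0,0,0],"twist":[0,0,0]},{"offset":[0,0,0],"twist":[0,0,0]},{"offset":[0,0,-0.01],"twist":[0,0,0]},{"offset":[0,0,-0.06],"twist":[0,0,0]},{"offset":[0,0,-0.11],"twist":[0,0,0]},{"offset":[0.05,-0.007,-0.15],"twist":[0,0,-8]},{"offset":[0.1,-0.012,-0.15],"twist":[0,0,-16]},{"offset":[0.15,-0.017,-0.15],"twist":[0,0,-24]},{"offset":[0.2,-0.023,-0.15],"twist":[0,0,-30]},{"offset":[0.244,-0.028,-0.15],"twist":[0,0,-30]},{"offset":[0.244,-0.028,-0.15],"twist":[0,0,-30]},{"offset":[0.244,-0.028,-0.15],"twist":[0,0,-30]}]' 1
python3 w.py -s pics/w4.png carton_c tin_c short_filter_c tray3
```

```text
t: 14.3
tool_pos: [0.4665, -0.2305, 0.0301]
tool_rot: [2.221, 2.221, -0.0]
contact_force: [-3.9, 1.0, 8.6]
opening: 0.048
grip_force: 53.9
t: 16.05
tool_pos: [0.4382, 0.0137, 0.1789]
tool_rot: [1.57, 2.72, -0.0]
contact_force: [-0.3, -0.6, 0.1]
opening: 0.0852
grip_force: 0.0
t 16.05 tcp [0.4382 0.0137 0.1789] rot [ 1.57  2.72 -0.  ] open 0.0852
carton_c 0.96 [41.0, 302.0, 82.0, 90.0] [ 0.2949 -0.2024  1.3584] [6.3]
carton_c 0.77 [275.0, 186.0, 35.0, 108.0] [0.4373 0.0155 2.0612] [0.8]
tin_c 0.71 [429.0, 195.0, 86.0, 74.0] [0.5553 0.0751] [1.3]
short_filter_c 0.71 [188.0, 384.0, 42.0, 37.0] [ 0.4644 -0.2175] [16.3]
tray3 0.76 [434.0, 22.0, 103.0, 37.0] [0.5196 0.1071 0.6285] [119.9]
tray3 0.61 [194.0, 359.0, 92.0, 52.0] [ 0.4942 -0.2709  0.2618] [60.2]
```

View pics/w4.png

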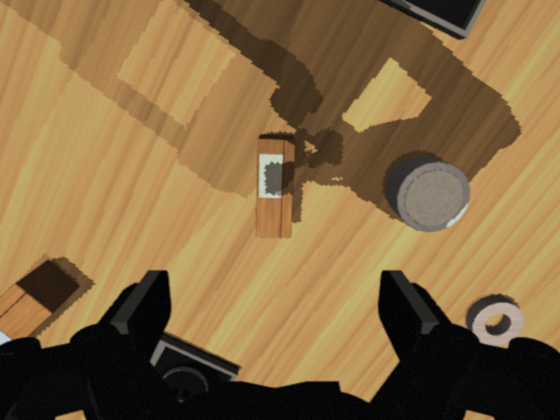

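The picture shows the small carton at (275,186), aligned with the tool, with the tin clear at (429,195). I'll descend and grip.

```bash
python3 -m crank '[{"offset":[0.001,0,0.06],"twist":[0,0,0]},{"offset":[0.001,0,0.12],"twist":[0,0,0]},{"offset":[0.001,0,0.15],"twist":[0,0,0]},{"offset":[0.001,0,0.163],"twist":[0,0,0]},{"offset":[0.001,0,0.163],"twist":[0,0,0]},{"offset":[0.001,0,0.163],"twist":[0,0,0]}]'
python3 -m crank '[{"offset":[0,0,0],"twist":[0,0,0]},{"offset":[0,0,0],"twist":[0,0,0]},{"offset":[0,0,0],"twist":[0,0,0]},{"offset":[0,0,0],"twist":[0,0,0]},{"offset":[0,0,0],"twist":[0,0,0]},{"offset":[0,0,0],"twist":[0,0,0]},{"offset":[0,0,0],"twist":[0,0,0]}]' 0 30
```

```text
t: 17.05
tool_pos: [0.4391, 0.0145, 0.0171]
tool_rot: [1.57, 2.718, 0.002]
contact_force: [0.0, -0.3, 0.4]
opening: 0.0853
grip_force: 0.0
t: 17.92
tool_pos: [0.438, 0.0148, 0.0159]
tool_rot: [1.57, 2.72, 0.001]
contact_force: [0.7, -0.3, 6.5]
opening: 0.029
grip_force: 30.3
```

```bash
python3 -m crank '[{"offset":[0,0,-0.04],"twist":[0,0,0]},{"offset":[0,0,-0.09],"twist":[0,0,0]},{"offset":[-0.03,-0.02,-0.12],"twist":[0,0,5]},{"offset":[-0.07,-0.045,-0.12],"twist":[0,0,10]},{"offset":[-0.11,-0.07,-0.12],"twist":[0,0,15]},{"offset":[-0.15,-0.095,-0.12],"twist":[0,0,20]},{"offset":[-0.19,-0.12,-0.12],"twist":[0,0,25]},{"offset":[-0.23,-0.145,-0.12],"twist":[0,0,29]},{"offset":[-0.27,-0.17,-0.12],"twist":[0,0,29]},{"offset":[-0.29,-0.183,-0.12],"twist":[0,0,29]},{"offset":[-0.29,-0.183,-0.12],"twist":[0,0,29]},{"offset":[-0.29,-0.183,-0.12],"twist":[0,0,29]}]'
python3 w.py -s pics/w5.png tray3
```

```text
t: 19.42
tool_pos: [0.4238, -0.3265, 0.1346]
tool_rot: [-2.2, -2.24, -0.001]
contact_force: [0.8, -0.5, -2.2]
opening: 0.0293
grip_force: 29.7
t 19.425 tcp [ 0.4238 -0.3265  0.1346] rot [-2.20e+00 -2.24e+00 -1.00e-03] open 0.0293
tray3 0.56 [319.0, 137.0, 179.0, 273.0] [ 0.4517 -0.2899  0.018 ] [18.4]
tray3 0.36 [350.0, 65.0, 85.0, 92.0] [ 0.4678 -0.314   0.3413] [116.1]
```

View pics/w5.png

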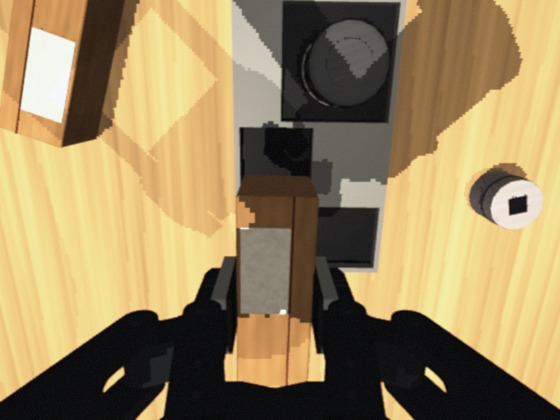

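The picture shows the short filter seated in the big compartment at (348,63). The held carton is parallel to the long compartment. I'll lower it.

```bash
python3 -m crank '[{"offset":[-0.001,0.001,0.05],"twist":[0,0,0]},{"offset":[-0.001,0.001,0.09],"twist":[0,0,0]},{"offset":[-0.001,0.001,0.107],"twist":[0,0,0]},{"offset":[-0.001,0.001,0.112],"twist":[0,0,0]},{"offset":[-0.001,0.001,0.115],"twist":[0,0,0]},{"offset":[-0.001,0.001,0.116],"twist":[0,0,0]},{"offset":[-0.001,0.001,0.116],"twist":[0,0,0]}]'
```

```text
t: 20.4
tool_pos: [0.4256, -0.3293, 0.0204]
tool_rot: [2.201, 2.239, -0.0]
contact_force: [-0.2, -0.5, -1.1]
opening: 0.0294
grip_force: 29.7
```

```bash
python3 -m crank '[{"offset":[0,0,0.001],"twist":[0,0,0]},{"offset":[0,0,0.002],"twist":[0,0,0]},{"offset":[0,0,0.002],"twist":[0,0,0]}]'
python3 -m crank '[{"offset":[0,0,0],"twist":[0,0,0]},{"offset":[0,0,0],"twist":[0,0,0]},{"offset":[0,0,0],"twist":[0,0,0]},{"offset":[0,0,0],"twist":[0,0,0]},{"offset":[0,0,-0.01],"twist":[0,0,0]},{"offset":[0,0,-0.06],"twist":[0,0,0]},{"offset":[0,0,-0.11],"twist":[0,0,0]},{"offset":[0.02,0.045,-0.14],"twist":[0,0,0]},{"offset":[0.044,0.09,-0.15],"twist":[0,0,0]},{"offset":[0.068,0.135,-0.15],"twist":[0,0,0]},{"offset":[0.092,0.18,-0.15],"twist":[0,0,0]},{"offset":[0.112,0.225,-0.15],"twist":[0,0,0]},{"offset":[0.114,0.238,-0.15],"twist":[0,0,0]},{"offset":[0.114,0.238,-0.15],"twist":[0,0,0]},{"offset":[0.114,0.238,-0.15],"twist":[0,0,0]}]' 1
python3 w.py drain_plug_c short_socket_c carton_c
```

```text
t: 20.78
tool_pos: [0.4254, -0.3292, 0.0189]
tool_rot: [2.202, 2.241, -0.0]
contact_force: [-2.5, 3.0, 8.7]
opening: 0.0294
grip_force: 30.6
t: 22.65
tool_pos: [0.66, -0.2114, 0.1674]
tool_rot: [-2.203, -2.239, 0.001]
contact_force: [0.7, 0.3, -0.0]
opening: 0.0852
grip_force: 0.0
t 22.65 tcp [ 0.66   -0.2114  0.1674] rot [-2.203e+00 -2.239e+00  1.000e-03] open 0.0852
drain_plug_c 0.77 [277.0, 191.0, 35.0, 33.0] [ 0.6614 -0.2134] [0.6]
short_socket_c 0.63 [208.0, 304.0, 48.0, 51.0] [ 0.5977 -0.3215] [1.]
carton_c 0.79 [28.0, 301.0, 55.0, 92.0] [ 0.4326 -0.3244  1.4092] [7.2]
```

```bash
python3 -m crank '[{"offset":[-0.002,0.001,0.06],"twist":[0,0,0]},{"offset":[-0.002,0.001,0.11],"twist":[0,0,0]},{"offset":[-0.002,0.001,0.14],"twist":[0,0,0]},{"offset":[-0.002,0.001,0.149],"twist":[0,0,0]},{"offset":[-0.002,0.001,0.149],"twist":[0,0,0]},{"offset":[-0.002,0.001,0.149],"twist":[0,0,0]}]'
python3 -m crank '[{"offset":[0,0,0],"twist":[0,0,0]},{"offset":[0,0,0],"twist":[0,0,0]},{"offset":[0,0,0],"twist":[0,0,0]},{"offset":[0,0,0],"twist":[0,0,0]},{"offset":[0,0,0],"twist":[0,0,0]},{"offset":[0,0,0],"twist":[0,0,0]},{"offset":[0,0,0],"twist":[0,0,0]},{"offset":[0,0,0],"twist":[0,0,0]}]' 0 40
```

```text
t: 23.6
tool_pos: [0.6635, -0.2134, 0.0209]
tool_rot: [2.2, 2.238, 0.002]
contact_force: [1.0, -0.4, -0.2]
opening: 0.0857
grip_force: 0.0
t: 24.6
tool_pos: [0.6622, -0.2127, 0.0185]
tool_rot: [2.202, 2.241, 0.0]
contact_force: [-0.9, 0.7, 1.6]
opening: 0.0142
grip_force: 39.0
```

```bash
python3 -m crank '[{"offset":[0,0,-0.04],"twist":[0,0,0]},{"offset":[0,0,-0.09],"twist":[0,0,0]},{"offset":[0.04,-0.016,-0.12],"twist":[0,0,0]},{"offset":[0.09,-0.037,-0.12],"twist":[0,0,0]},{"offset":[0.14,-0.058,-0.12],"twist":[0,0,0]},{"offset":[0.19,-0.078,-0.12],"twist":[0,0,0]},{"offset":[0.24,-0.099,-0.12],"twist":[0,0,0]},{"offset":[0.29,-0.119,-0.12],"twist":[0,0,0]},{"offset":[0.34,-0.14,-0.12],"twist":[0,0,0]},{"offset":[0.39,-0.161,-0.12],"twist":[0,0,0]},{"offset":[0.425,-0.175,-0.12],"twist":[0,0,0]},{"offset":[0.437,-0.18,-0.12],"twist":[0,0,0]},{"offset":[0.437,-0.18,-0.12],"twist":[0,0,0]},{"offset":[0.437,-0.18,-0.12],"twist":[0,0,0]}]'
python3 w.py -s pics/w6.png tray2 tall_filter_c drain_plug_c
```

```text
t: 26.35
tool_pos: [0.4749, 0.2202, 0.1381]
tool_rot: [2.203, 2.239, -0.001]
contact_force: [-0.5, -0.6, 0.1]
opening: 0.0148
grip_force: 39.1
t 26.35 tcp [0.4749 0.2202 0.1381] rot [ 2.203e+00  2.239e+00 -1.000e-03] open 0.0148
tray2 0.88 [220.0, 123.0, 190.0, 243.0] [0.4409 0.2698 0.1216] [2.3]
tall_filter_c 0.61 [225.0, 70.0, 128.0, 133.0] [0.4464 0.3064] [0.4]
drain_plug_c 0.69 [275.0, 280.0, 58.0, 85.0] [0.4756 0.1369] [20.2]
```

View pics/w6.png

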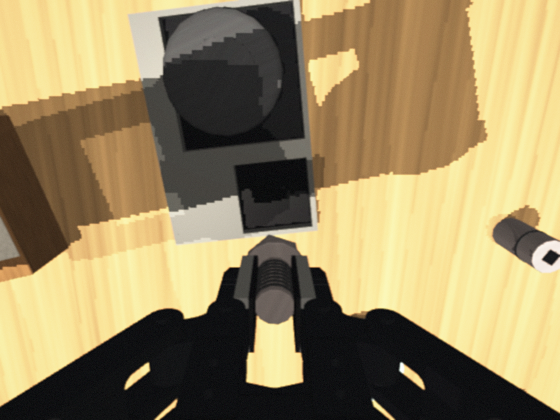

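The picture shows the tall filter seated in tray2 at (222,70). The empty small compartment is at (275,195), and the plug is held upright. I'll lower it.

```bash
python3 -m crank '[{"offset":[0,0,0.05],"twist":[0,0,0]},{"offset":[0,0,0.09],"twist":[0,0,0]},{"offset":[0,0,0.107],"twist":[0,0,0]},{"offset":[0,0,0.113],"twist":[0,0,0]},{"offset":[0,0,0.116],"twist":[0,0,0]},{"offset":[0,0,0.117],"twist":[0,0,0]},{"offset":[0,0,0.117],"twist":[0,0,0]},{"offset":[0,0,0.117],"twist":[0,0,0]}]'
```

```text
t: 27.55
tool_pos: [0.4749, 0.2213, 0.022]
tool_rot: [2.202, 2.24, 0.002]
contact_force: [-0.6, 0.6, -1.0]
opening: 0.0146
grip_force: 39.2
```

```bash
python3 -m crank '[{"offset":[0,0,0.001],"twist":[0,0,0]},{"offset":[0,0,0.0015],"twist":[0,0,0]},{"offset":[0,0,0.0015],"twist":[0,0,0]}]'
python3 -m crank '[{"offset":[0,0,0],"twist":[0,0,0]},{"offset":[0,0,0],"twist":[0,0,0]},{"offset":[0,0,0],"twist":[0,0,0]},{"offset":[0,0,0],"twist":[0,0,0]},{"offset":[0,0,-0.01],"twist":[0,0,0]},{"offset":[0,0,-0.06],"twist":[0,0,0]},{"offset":[0,0,-0.11],"twist":[0,0,0]},{"offset":[-0.01,0.04,-0.15],"twist":[0,0,0]},{"offset":[-0.018,0.09,-0.15],"twist":[0,0,0]},{"offset":[-0.025,0.14,-0.15],"twist":[0,0,0]},{"offset":[-0.033,0.185,-0.15],"twist":[0,0,0]},{"offset":[-0.035,0.195,-0.15],"twist":[0,0,0]},{"offset":[-0.035,0.195,-0.15],"twist":[0,0,0]},{"offset":[-0.035,0.195,-0.15],"twist":[0,0,0]}]' 1
python3 w.py deep_socket_c drain_plug_c
```

```text
t: 27.92
tool_pos: [0.4749, 0.2214, 0.0214]
tool_rot: [2.202, 2.241, 0.0]
contact_force: [-3.8, -1.7, 8.8]
opening: 0.0143
grip_force: 40.0
t: 29.68
tool_pos: [0.6689, 0.19, 0.17]
tool_rot: [-2.201, -2.241, 0.001]
contact_force: [0.8, -0.2, -0.3]
opening: 0.0855
grip_force: 0.0
t 29.675 tcp [0.6689 0.19   0.17  ] rot [-2.201e+00 -2.241e+00  1.000e-03] open 0.0855
deep_socket_c 0.74 [278.0, 191.0, 29.0, 44.0] [0.6705 0.1907] [0.8]
drain_plug_c 0.88 [37.0, 151.0, 60.0, 32.0] [0.4729 0.2199] [0.7]
```

```bash
python3 -m crank '[{"offset":[0,0.001,0.06],"twist":[0,0,0]},{"offset":[0,0.001,0.11],"twist":[0,0,0]},{"offset":[0,0.001,0.138],"twist":[0,0,0]},{"offset":[0,0.001,0.146],"twist":[0,0,0]},{"offset":[0,0.001,0.146],"twist":[0,0,0]},{"offset":[0,0.001,0.146],"twist":[0,0,0]}]'
python3 -m crank '[{"offset":[0,0,0],"twist":[0,0,0]},{"offset":[0,0,0],"twist":[0,0,0]},{"offset":[0,0,0],"twist":[0,0,0]},{"offset":[0,0,0],"twist":[0,0,0]},{"offset":[0,0,0],"twist":[0,0,0]},{"offset":[0,0,0],"twist":[0,0,0]},{"offset":[0,0,0],"twist":[0,0,0]},{"offset":[0,0,0],"twist":[0,0,0]}]' 0 40
```

```text
t: 30.58
tool_pos: [0.6726, 0.19, 0.0264]
tool_rot: [2.2, 2.239, 0.005]
contact_force: [-0.4, -0.1, 0.7]
opening: 0.0856
grip_force: 0.0
t: 31.58
tool_pos: [0.6711, 0.1896, 0.0241]
tool_rot: [2.202, 2.241, 0.0]
contact_force: [-1.2, 0.2, 3.8]
opening: 0.0245
grip_force: 39.6
```

```bash
python3 -m crank '[{"offset":[0,0,-0.04],"twist":[0,0,0]},{"offset":[0,0,-0.09],"twist":[0,0,0]},{"offset":[-0.03,-0.011,-0.12],"twist":[0,0,7]},{"offset":[-0.075,-0.027,-0.12],"twist":[0,0,14]},{"offset":[-0.12,-0.044,-0.12],"twist":[0,0,21]},{"offset":[-0.165,-0.06,-0.12],"twist":[0,0,28]},{"offset":[-0.21,-0.077,-0.12],"twist":[0,0,35]},{"offset":[-0.255,-0.093,-0.12],"twist":[0,0,42]},{"offset":[-0.3,-0.11,-0.12],"twist":[0,0,49]},{"offset":[-0.345,-0.126,-0.12],"twist":[0,0,56]},{"offset":[-0.39,-0.143,-0.12],"twist":[0,0,63]},{"offset":[-0.435,-0.159,-0.12],"twist":[0,0,70]},{"offset":[-0.475,-0.174,-0.12],"twist":[0,0,77]},{"offset":[-0.515,-0.188,-0.12],"twist":[0,0,84]},{"offset":[-0.54,-0.198,-0.12],"twist":[0,0,90]},{"offset":[-0.544,-0.199,-0.12],"twist":[0,0,90]},{"offset":[-0.544,-0.199,-0.12],"twist":[0,0,90]},{"offset":[-0.544,-0.199,-0.12],"twist":[0,0,90]}]'
python3 w.py -s pics/w7.png tray3 carton_c short_filter_c
```

```text
t: 33.83
tool_pos: [0.4818, -0.3567, 0.1434]
tool_rot: [-3.141, -0.03, 0.0]
contact_force: [-0.2, 0.2, -1.4]
opening: 0.0248
grip_force: 39.5
t 33.825 tcp [ 0.4818 -0.3567  0.1434] rot [-3.141 -0.03   0.   ] open 0.0248
tray3 0.9 [186.0, 225.0, 263.0, 139.0] [ 0.4503 -0.2867  0.0047] [11.6]
carton_c 0.77 [140.0, 392.0, 62.0, 54.0] [ 0.272  -0.2353  0.057 ] [22.]
carton_c 0.72 [218.0, 262.0, 65.0, 57.0] [ 0.4223 -0.3002 -0.6818] [20.8]
short_filter_c 0.59 [111.0, 219.0, 90.0, 78.0] [ 0.4653 -0.2307] [1.4]
```

View pics/w7.png

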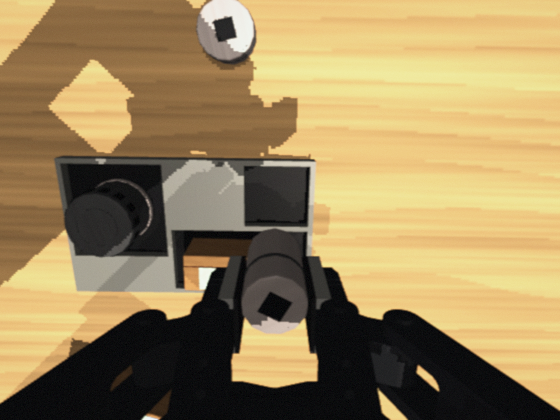

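The picture shows the short filter and the carton inside their compartments. The empty small compartment is at (277,195), and the socket is held upright above it. I'll lower it.

```bash
python3 -m crank '[{"offset":[0,0,0.05],"twist":[0,0,0]},{"offset":[0,0,0.09],"twist":[0,0,0]},{"offset":[0,0,0.107],"twist":[0,0,0]},{"offset":[0,0,0.113],"twist":[0,0,0]},{"offset":[0,0,0.116],"twist":[0,0,0]},{"offset":[0,0,0.118],"twist":[0,0,0]},{"offset":[0,0,0.118],"twist":[0,0,0]},{"offset":[0,0,0.118],"twist":[0,0,0]}]'
```

```text
t: 35.02
tool_pos: [0.4823, -0.3586, 0.0271]
tool_rot: [3.14, 0.027, 0.003]
contact_force: [0.1, -0.6, 2.2]
opening: 0.0245
grip_force: 39.8
```

```bash
python3 -m crank '[{"offset":[0,0,0],"twist":[0,0,0]},{"offset":[0,0,0],"twist":[0,0,0]},{"offset":[0,0,0],"twist":[0,0,0]},{"offset":[0,0,0],"twist":[0,0,0]},{"offset":[0,0,-0.01],"twist":[0,0,0]},{"offset":[0,0,-0.06],"twist":[0,0,0]},{"offset":[0,0,-0.12],"twist":[0,0,0]},{"offset":[0,0,-0.18],"twist":[0,0,0]},{"offset":[0,0,-0.21],"twist":[0,0,0]},{"offset":[0,0,-0.21],"twist":[0,0,0]},{"offset":[0,0,-0.21],"twist":[0,0,0]}]' 1
python3 w.py -s pics/w8.png tray3 carton_c short_filter_c deep_socket_c short_socket_c
python3 loc.py | grep -E "tray2|tin|bearing|short_socket|drain|tall|carton_c"
python3 -c "
from h import *
cv2.imwrite('pics/scene9.png',cv2.resize(get_image('scene')[:,:,::-1],(800,600)))"
```

```text
t: 36.4
tool_pos: [0.481, -0.3573, 0.2345]
tool_rot: [-3.14, -0.027, 0.002]
contact_force: [0.4, -0.3, -0.5]
opening: 0.0855
grip_force: 0.0
t 36.4 tcp [ 0.481  -0.3573  0.2345] rot [-3.14e+00 -2.70e-02  2.00e-03] open 0.0855
tray3 0.61 [207.0, 197.0, 201.0, 114.0] [ 0.4507 -0.2869  0.0024] [0.6]
carton_c 0.6 [247.0, 222.0, 83.0, 42.0] [ 0.4236 -0.329   1.5663] [1.1]
short_filter_c 0.94 [151.0, 186.0, 60.0, 58.0] [ 0.4653 -0.2309] [0.7]
deep_socket_c 0.97 [278.0, 175.0, 29.0, 34.0] [ 0.4817 -0.358 ] [0.6]
short_socket_c 0.76 [238.0, 49.0, 47.0, 48.0] [ 0.5969 -0.322 ] [0.3]
tall_filter_c scene 0.88 [359.0, 194.0, 27.0, 38.0] [0.44  0.312] [0.5]
tall_filter_c side 0.87 [216.0, 271.0, 31.0, 41.0] [0.449 0.302] [0.8]
drain_plug_c side 0.71 [237.0, 254.0, 13.0, 18.0] [0.479 0.215] [0.7]
carton_c scene 0.74 [149.0, 220.0, 49.0, 24.0] [ 0.285 -0.226  1.303] [4.9]
carton_c scene 0.66 [302.0, 180.0, 37.0, 30.0] [0.259 0.219 1.414] [3.7]
carton_c scene 0.57 [120.0, 259.0, 42.0, 24.0] [ 0.411 -0.327  0.917] [2.5]
carton_c side 0.6 [310.0, 295.0, 44.0, 58.0] [0.268 0.223 1.612] [6.4]
   BOTH ca
[... 475 characters left out ...]
2 [ 0.4698 -0.2844  0.2419] [ 5.6 10.6]
   BOTH tray2 [0.4818 0.5027 0.1558] [0.6 0.6]
short_socket_c scene 0.56 [139.0, 306.0, 20.0, 23.0] [ 0.6   -0.321] [0.2]
short_socket_c side 0.56 [347.0, 159.0, 14.0, 18.0] [ 0.604 -0.329] [0.4]
   BOTH short_socket_c [ 0.5995 -0.3217] [0.3 1. ]
tin_c scene 0.62 [299.0, 244.0, 23.0, 22.0] [0.554 0.077] [0.6]
tin_c side 0.58 [262.0, 215.0, 27.0, 23.0] [0.558 0.071] [0.5]
   BOTH tin_c [0.5555 0.075 ] [0.8 0.8]
bearing_c scene 0.71 [139.0, 303.0, 20.0, 22.0] [ 0.587 -0.319] [2.]
bearing_c scene 0.56 [299.0, 296.0, 26.0, 16.0] [0.703 0.002] [0.7]
bearing_c side 0.7 [242.0, 191.0, 19.0, 16.0] [0.704 0.   ] [0.3]
   BOTH bearing_c [0.7032 0.0018] [0.7 0.4]
```

View pics/w8.png

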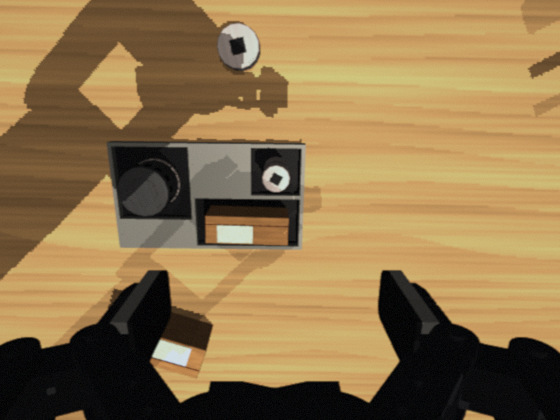

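View pics/scene9.png

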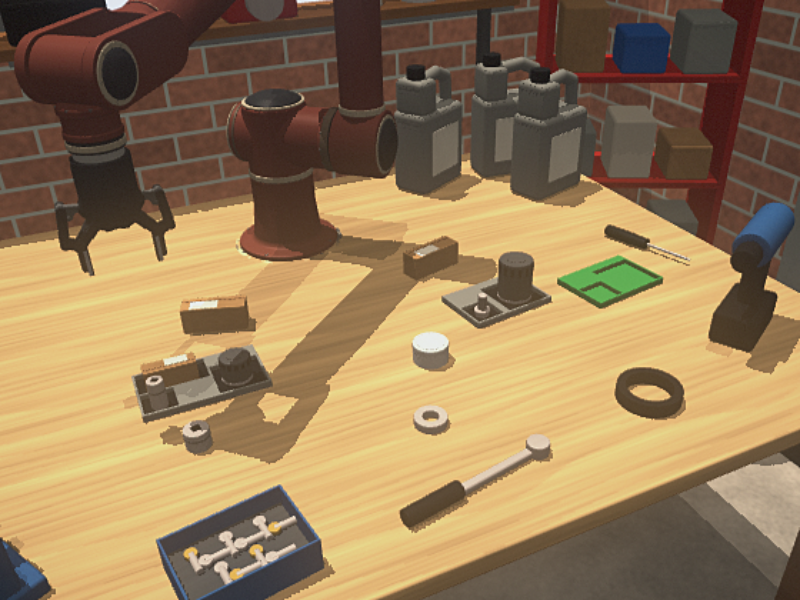

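Both pictures show all five parts upright in their compartments: tray3 at (205,195) in the wrist view and tray2 at (497,298) in the scene view. The short socket, tin and bearing have not moved and the gripper is clear, so I'm handing in.

```bash
python3 -c "
from station import *
print(finish_job())"
```

```text
the job is handed in; nothing more can be done
None
```

Both kits are made up and handed in at about 38 s: all five parts stand in their compartments, and the short socket, tin and bearing are where they started; the hand-in returned no verdict.

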